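# Log a slide rule return on the loan pad

### The arm

A 7-joint arm with a two-finger parallel gripper is mounted at the origin on the work surface. World frame = base frame: x ahead of the robot, y to its left, z up, the work surface at z = 0. Lengths are in m, angles in rad, forces in N, time in s.
With the tool pointing down it reaches from about 0.425 to 0.925 m from the base axis. Payload 6.8 kg.
Tool frame: the origin (TCP) lies at the very end of the fingers, on their centre line; the grasp point (between the pads) lies r.grasp_offset behind it (r.grasp_offset is the distance from the TCP to the grasp point, in m); z points along the fingers, y is the direction in which the jaws open and shut (so a half turn about z gives the same grasp; the last joint's range is limited). The gripper opens to 85 mm and grips with 20 to 120 N. Pads are 22 mm wide; open, the fingers measure 114 mm over their backs; the gripper's body (76 mm by 85 mm) begins 54 mm behind the grasp point. The pads swing forward as they close: fully open they stand 13 mm farther back than shut.
Start: joints at [1.124, 0.477, 0.022, 1.555, -0.011, 1.109, -0.083], TCP at [0.224, -0.637, 0.231] pointing down, gripper open.
Joint ranges: [-2.96, 2.96], [-0.34, 2.1], [-1.41, 1.46], [0.24, 2.44], [-1.37, 4.51], [0.17, 1.92], [-2.96, 2.96]. Speed limits (rad/s): [2.39, 2.39, 3.14, 3.14, 3.14, 3.14, 3.14].

### API

Orientations are given as a rotation vector (axis times angle).
In Python, from bench import r gives the robot as it stands.
- The arm moves only by the shell command python3 -m jog 'ROWS' [FORCE]. ROWS is JSON, one flat list of numbers, 7 for each row, row after row: the turn, a rotation vector about the tool's x, y, z normalised to -1 to 1, where 1 is 180 degrees, then the shift along the tool's x, y, z normalised to -1 to 1, where 1 is 200 mm, then the opening, from 0 (shut) to 1 (fully open). In form: [wx, wy, wz, x, y, z, hand, wx, wy, wz, x, y, z, hand, ...]. A call has 1 to 12 rows; each row is the pose to reach, as a shift and turn from the pose measured when the call began, along the tool's axes at that moment, turning the shorter way round; what a row does not reach only later rows make up. A row lasts 1/10 s, in which the tool goes at most 50 mm and 8.59 degrees, less where a joint would pass 70% of its speed; a pose out of reach is approached as far as the arm can. A call with a number of a shift or a turn outside -1 to 1 is refused whole. A call with a gripper value outside its range is refused whole. The fingers move at their own pace and stop on an object; FORCE is the grip in N (left out, the last holds). Time passes only in rows, so rows that repeat a pose let the fingers close. It gives the time, the measured TCP pose, the force and the opening at its end, in the units of the state.
- r.get_obs(): the state, without advancing time (a new reading comes with each control period).
- r.grab_frame(name): name is "scene" or "top"; returns the picture (480x640x3 uint8, red, green, blue); there is no depth.
- r.calibration(name): a dict with "K" (3x3 intrinsics, pixels), "origin" and "rotation" of the camera in the world. Camera axes: x right, y up, looking along -z (the intrinsics and any distortion apply to the point x, -y, -z); pixel columns grow to the right and rows downward; lengths in m; the calibration is good to about 2 mm. A picture is of the moment at which its call begins. calibration takes no time and is no camera call.
- r.hand_in(): hands the job in, once; it reports no verdict.
The state is a dict: "clock": time; "joints": joint angles; "qvel": joint speeds; "tau": joint torques, N m; "tcp_pos": TCP position; "orientation": TCP orientation; "contact_force": force on the tool from outside, world axes, zero at the start; "moment": the same for the moment, N m; "grip_width": finger opening in m.
Only numpy, scipy, OpenCV 4.12 (cv2) and the standard library are available. Lean on these libraries where they do the work, as an engineer would, in place of code of your own. Each camera call takes 0.05 s, during which the arm holds its last target.

### The job

Log the returned slide rule on the white loan pad in front of the bin: press the green key, then the blue key, then the yellow key, each fully down for a moment and one at a time, letting each spring back up before the next. Do not press the red cancel key, leave the slide rule, pen tray and brass key where they lie, and finish clear of the pad with all keys up.

Things in the scene. Friction and masses are not known exactly. Their poses are not given: they have to be found in the camera images.
- green_top (a point): The green spring key of the loan pad, a round cap 36 mm across. The point is the middle of the cap's top face, 52 mm above the bench with the key up (its round grey collar, 52 mm across, ends 42 mm above the bench); z points up. The key travels 6 mm straight down to a stop, needs 1.5 N to start and 5 N to go fully down and springs back up when let go.
- blue_top (a point): The blue spring key of the loan pad, a round cap 36 mm across. The point is the middle of the cap's top face, 52 mm above the bench with the key up (its round grey collar, 52 mm across, ends 42 mm above the bench); z points up. The key travels 6 mm straight down to a stop, needs 1.5 N to start and 5 N to go fully down and springs back up when let go.
- yellow_top (a point): The yellow spring key of the loan pad, a round cap 36 mm across. The point is the middle of the cap's top face, 52 mm above the bench with the key up (its round grey collar, 52 mm across, ends 42 mm above the bench); z points up. The key travels 6 mm straight down to a stop, needs 1.5 N to start and 5 N to go fully down and springs back up when let go.
- red_top (a point): The red spring key of the loan pad, a round cap 36 mm across. The point is the middle of the cap's top face, 52 mm above the bench with the key up (its round grey collar, 52 mm across, ends 42 mm above the bench); z points up. The key travels 6 mm straight down to a stop, needs 1.5 N to start and 5 N to go fully down and springs back up when let go. It cancels the entry and must not be pressed.
- pad: The loan pad: a white casing 210 x 170 mm, 30 mm high, fixed to the bench, with a dark display strip at its +x end. Origin at the centre of its underside, z up, -x side towards the robot. Its four keys stand at the corners of a 70 mm square (x -55 and +15 mm, y -35 and +35 mm); which colour is at which corner varies.
- rule: Bystander: bamboo slide rule, 250 x 48 x 12 mm, lying flat beside the pad, loose; origin at the centre of its underside, x along its length.
- tray: Bystander: open pewter pen tray, 210 x 65 x 18 mm, loose, beside the pad; origin at the centre of its underside, x along its length.
- doorkey: Bystander: brass key, 74 mm long, 28 mm wide at its round bow, 5 mm thick, lying flat on the robot's side of the pad, loose; origin on its underside near its middle, x along its shaft.

How it is judged:
On the way, in this order (a step that is already met when the one before it is completed fails the run):
1. the green key is down (at least 4 mm) for 0.1 s with all the others up (within 2 mm) (distance of green_top from where it was at the start of the episode above 0.004 m and distance of each of blue_top, yellow_top, red_top from where it was at the start of the episode below 0.002 m), for 0.1 s.
2. the blue key is down (at least 4 mm) for 0.1 s with all the others up (within 2 mm) (distance of blue_top from where it was at the start of the episode above 0.004 m and distance of each of green_top, yellow_top, red_top from where it was at the start of the episode below 0.002 m), for 0.1 s.
3. the yellow key is down (at least 4 mm) for 0.1 s with all the others up (within 2 mm) (distance of yellow_top from where it was at the start of the episode above 0.004 m and distance of each of green_top, blue_top, red_top from where it was at the start of the episode below 0.002 m), for 0.1 s.
At the end, for the whole second after the job is handed in: After green, blue and yellow have been pressed in that order, all four keys are back up (within 1.5 mm of their start) and the slide rule, pen tray and brass key lie at rest within 20 mm of where they were (distance of each of green_top, blue_top, yellow_top, red_top from where it was at the start of the episode below 0.0015 m and distance of each of rule, tray, doorkey from where it was at the start of the episode below 0.02 m and linear speed of each of rule, tray, doorkey below 0.02 m/s); the robot touches nothing.
It fails at once if the red key is pressed (2 mm or more) (distance of red_top from where it was at the start of the episode above 0.002 m).
It fails at once if two keys are down (over 3 mm) at the same time (distance of each of green_top, blue_top from where it was at the start of the episode above 0.003 m or distance of each of green_top, yellow_top from where it was at the start of the episode above 0.003 m or distance of each of green_top, red_top from where it was at the start of the episode above 0.003 m or distance of each of blue_top, yellow_top from where it was at the start of the episode above 0.003 m or distance of each of blue_top, red_top from where it was at the start of the episode above 0.003 m or distance of each of yellow_top, red_top from where it was at the start of the episode above 0.003 m).
It fails at once if the slide rule, pen tray or brass key is shifted by more than 20 mm (distance of any of rule, tray, doorkey from where it was at the start of the episode above 0.02 m).
It also fails if it takes over 40 s, if anything falls off the work surface, if the arm or the gripper's body presses on something with over 40 N, if the wrist force passes 120 N, or if a joint passes its speed limit or range.

## Working session

There is one attempt and no reset: what is moved stays moved. The work goes in short steps, Python scripts to look and compute and a shell command to move; the robot and the scene stay as the last step left them, time stands still between calls to the robot, and variables do not carry over. Pictures are saved under pics/ and viewed, and the job is handed in when it is done.

```bash
ls; mkdir -p pics
python3 - <<'E'
from bench import r
import cv2
print(r.get_obs(), r.grasp_offset)
for n in("scene","top"):
    print(n,r.calibration(n)); cv2.imwrite(f"pics/{n}0.png",r.grab_frame(n)[:,:,::-1])
E
```

```text
pics
{'clock': 0.0, 'joints': array([ 1.12391675,  0.47783292,  0.02231403,  1.55644059, -0.01150038,
        1.10931271, -0.08314001]), 'qvel': array([-0.00136768,  0.00043021,  0.00025657, -0.00094337,  0.00014284,
       -0.00195193, -0.00149639]), 'tau': array([ 2.57470374e-04, -5.96448898e+01,  1.60791613e+00, -2.81187969e+01,
        1.24010921e-02,  9.42872168e-03, -3.01164960e-05]), 'tcp_pos': array([ 0.22413065, -0.63607315,  0.23030781]), 'orientation': array([-3.09484112e+00, -5.29313589e-01,  6.90468436e-04]), 'contact_force': array([-0.488951 ,  0.2176584, -0.184416 ]), 'moment': array([0.01341723, 0.03158598, 0.01040638]), 'grip_width': 0.0852283203171278} 0.0187
scene {'K': array([[613.46747844,   0.        , 320.19157316],
       [  0.        , 613.46747844, 235.87952048],
       [  0.        ,   0.        ,   1.        ]]), 'origin': array([1.2775751 , 0.56475938, 0.64300828]), 'rotation': array([0.56278955, 1.09488749, 1.98673388])}
top {'K': array([[589.81591055,   0.        , 324.31986459],
       [  0.        , 589.81591055, 237.10720748],
       [  0.        ,   0.        ,   1.        ]]), 'origin': array([0.35082918, 0.02609979, 0.87439093]), 'rotation': array([ 0.17807546, -0.17418637, -1.582788  ])}
```

View pics/scene0.png

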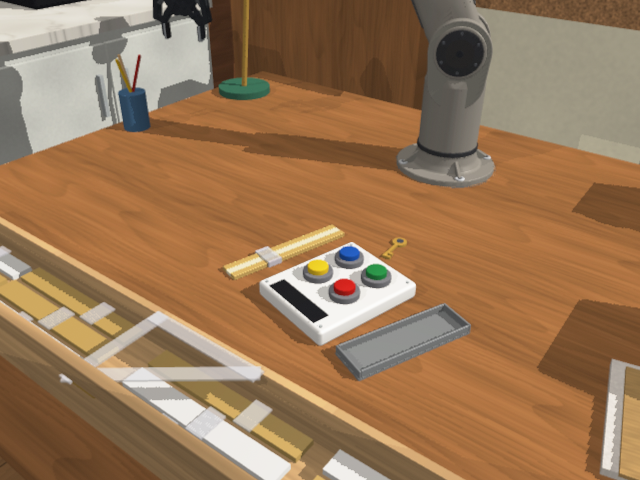

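View pics/top0.png

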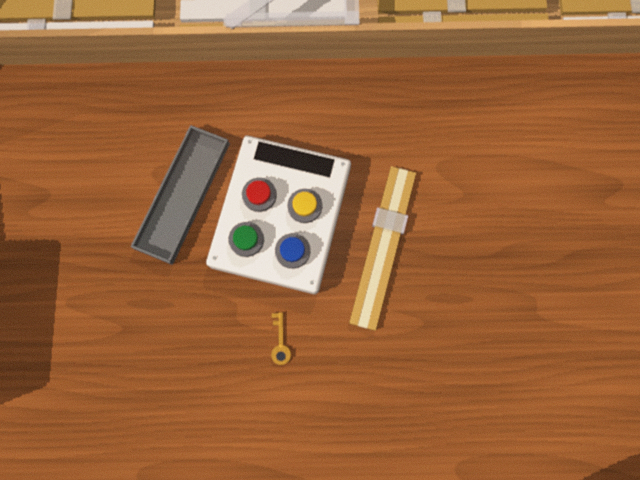

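The top view shows red at (258,192), yellow (304,204), green (244,237) and blue (292,249). In the scene view yellow is at (318,268), blue (349,254), green (376,271) and red (344,287). The rule, tray and key all lie flat around the pad. Next I measure the caps.

```bash
cat > h.py <<'E'
import numpy as np, cv2
from bench import r
from scipy.spatial.transform import Rotation as R
def ray(n,p,z):
    c=r.calibration(n);K=c["K"];d=np.linalg.inv(K)@[p[0],p[1],1]
    d=R.from_rotvec(c["rotation"]).as_matrix()@(d*[1,-1,-1]);o=c["origin"]
    return o+d*(z-o[2])/d[2]
seeds={"top":dict(red=(258,191),yellow=(304,203),green=(244,236),blue=(292,249)),
"scene":dict(yellow=(318,267),blue=(349,253),green=(376,270),red=(344,286))}
E
python3 - <<'E'
from h import *
P={}
for n in seeds:
    im=cv2.imread(f"pics/{n}0.png"); hsv=cv2.cvtColor(im,cv2.COLOR_BGR2HSV)
    for k,s in seeds[n].items():
        h0=int(hsv[s[1],s[0],0]); dh=np.abs((hsv[...,0].astype(int)-h0+90)%180-90)
        m=((dh<8)&(hsv[...,1]>150)&(hsv[...,2]>70)).astype(np.uint8)
        Y,X=np.mgrid[:480,:640]; m[(X-s[0])**2+(Y-s[1])**2>20**2]=0
        _,l,st,ce=cv2.connectedComponentsWithStats(m); i=l[s[1],s[0]]
        w=ray(n,ce[i]+0.,.0495 if n=="scene" else .052); P[n,k]=w
        print(n,k,ce[i].round(1),st[i],w.round(4))
for n in seeds:
    for a,b in(("red","yellow"),("green","blue"),("red","green"),("yellow","blue")): print(n,a,b,np.linalg.norm(P[n,a]-P[n,b]).round(4))
for k,p in dict(keytip=(278,313),keybow=(281,355)).items(): print(k,ray("top",p,.003))
o=r.get_obs();M=R.from_rotvec(o["orientation"]).as_matrix();print(M.round(3),o["tcp_pos"],o["clock"])
E
```

```text
top red [257.9 192.1] [246 181  24  24 448] [0.6072 0.1219 0.052 ]
top yellow [304.2 203.3] [292 192  25  24 465] [0.5888 0.0545 0.052 ]
top green [244.6 237.3] [234 226  23  24 412] [0.5399 0.1404 0.052 ]
top blue [291.7 249. ] [280 238  24  23 441] [0.5216 0.0731 0.052 ]
scene yellow [317.6 267.1] [308 260  21  15 259] [0.5943 0.0597 0.0495]
scene blue [348.9 253.5] [340 247  19  14 227] [0.5279 0.0784 0.0495]
scene green [375.9 271.7] [366 265  21  15 245] [0.546  0.1452 0.0495]
scene red [344.  286.8] [334 279  21  17 290] [0.6127 0.1266 0.0495]
top red yellow 0.0698
top green blue 0.0697
top red green 0.0698
top yellow blue 0.0697
scene red yellow 0.0694
scene green blue 0.0692
scene red green 0.0692
scene yellow blue 0.069
keytip [0.43588863 0.09672558 0.003     ]
keybow [0.37512658 0.09245455 0.003     ]
[[ 0.943  0.332 -0.001]
 [ 0.332 -0.943  0.001]
 [-0.    -0.002 -1.   ]] [ 0.22414613 -0.63614945  0.23046191] 0.1
```

Both cameras confirm the 70 mm square, and they agree to about 7 mm in position. The mean is well inside the 18 mm cap radius. Now I go toward green with the gripper shut.

```bash
python3 -m jog '[0,0,0,0.9,-1,0,0, 0,0,0,0.9,-1,0,0, 0,0,0,0.9,-1,0,0, 0,0,0,0.9,-1,0,0, 0,0,0,0.9,-1,0,0, 0,0,0,0.9,-1,0,0, 0,0,0,0.9,-1,0,0]' 
python3 -m jog '[0,0,0,0.9,-1,0,0, 0,0,0,0.9,-1,0,0, 0,0,0,0.9,-1,0,0, 0,0,0,0.9,-1,0,0, 0,0,0,0.9,-1,0,0, 0,0,0,0.9,-1,0,0, 0,0,0,0.9,-1,0,0]'
cat >> h.py <<'E'
T=dict(green=np.array([.543,.143,.052]),blue=np.array([.525,.076,.052]),yellow=np.array([.5915,.057,.052]))
def go(k,z):
    o=r.get_obs();t=T[k].copy();t[2]=z
    print(k,o["tcp_pos"].round(4),o["contact_force"].round(2),o["grip_width"].round(4),o["clock"],"rows",(R.from_rotvec(o["orientation"]).inv().apply(t-o["tcp_pos"])/.2).round(3))
E
python3 -c "
from h import *
go('green',.10)"
```

```text
clock: 0.8
tcp_pos: [0.3291, -0.3842, 0.2306]
orientation: [-3.092, -0.538, 0.0]
contact_force: [-0.4, -0.7, -0.6]
grip_width: 0.0002
clock: 1.5
tcp_pos: [0.4323, -0.1325, 0.2314]
orientation: [-3.09, -0.546, -0.001]
contact_force: [-0.6, -0.9, -0.3]
grip_width: 0.0003Traceback (most recent call last):
  File "<string>", line 3, in <module>
    go('green',.10)
    ~~^^^^^^^^^^^^^
  File "h.py", line 13, in go
    print(k,o["tcp_pos"].round(4),o["contact_force"].round(2),o["grip_width"].round(4),o["clock"],"rows",(R.from_rotvec(o["orientation"]).inv().apply(t-o["tcp_pos"])/.2).round(3))
                                                              ^^^^^^^^^^^^^^^^^^^^^
AttributeError: 'float' object has no attribute 'round'
```

```bash
sed -i 's/o\["grip_width"\].round(4)/round(o["grip_width"],4)/' h.py
python3 -c "
from h import *
go('green',.12)"
```

```text
green [ 0.4323 -0.1325  0.2314] [-0.58 -0.91 -0.31] 0.0003 1.5 rows [ 0.991 -1.102  0.562]
```

```bash
python3 -m jog '[0,0,0,0.97,-1,0.3,0, 0,0,0,0.97,-1,0.55,0, 0,0,0,0.97,-1,0.55,0, 0,0,0,0.97,-1,0.55,0, 0,0,0,0.97,-1,0.55,0, 0,0,0,0.97,-1,0.55,0, 0,0,0,0.97,-1,0.55,0, 0,0,0,0.97,-1,0.55,0]' 
python3 -c "
from h import *
go('green',.075)"
```

```text
clock: 2.3
tcp_pos: [0.5462, 0.1215, 0.1211]
orientation: [-3.09, -0.547, 0.002]
contact_force: [0.5, -1.4, -0.3]
grip_width: -0.0003
green [0.5462 0.1215 0.1211] [ 0.48 -1.35 -0.3 ] -0.0003 2.3 rows [ 0.022 -0.106  0.231]
```

```bash
python3 -m jog '[0,0,0,0.022,-0.106,0,0, 0,0,0,0.022,-0.106,0.23,0, 0,0,0,0.022,-0.106,0.23,0, 0,0,0,0.022,-0.106,0.23,0]'
python3 - <<'E'
from h import *
go('green',.052)
for n in("scene","top"):
    cv2.imwrite(f"pics/{n}1.png",cv2.resize(r.grab_frame(n)[130:330,180:460,::-1],None,fx=2.8,fy=2.8))
E
```

```text
clock: 2.7
tcp_pos: [0.5428, 0.14, 0.0752]
orientation: [-3.093, -0.542, 0.005]
contact_force: [1.2, 0.4, -0.2]
grip_width: -0.0004
green [0.5428 0.14   0.0752] [ 1.22  0.39 -0.21] -0.0004 2.7 rows [ 0.006 -0.014  0.116]
```

View pics/scene1.png

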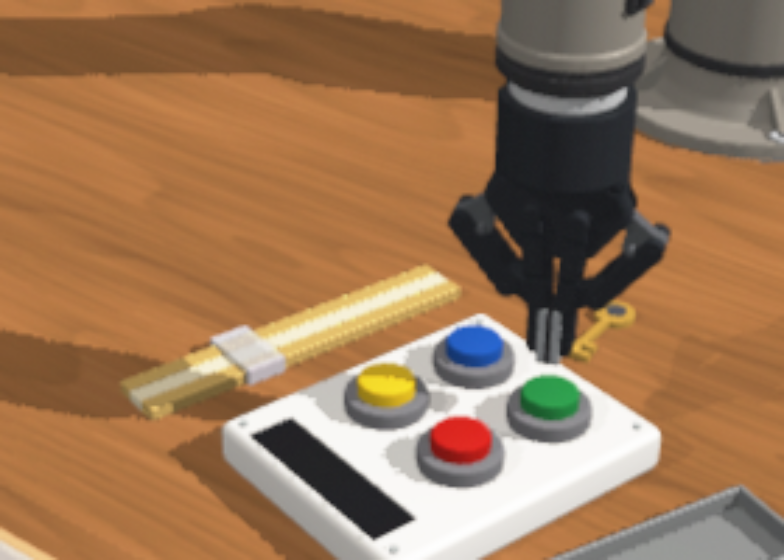

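View pics/top1.png

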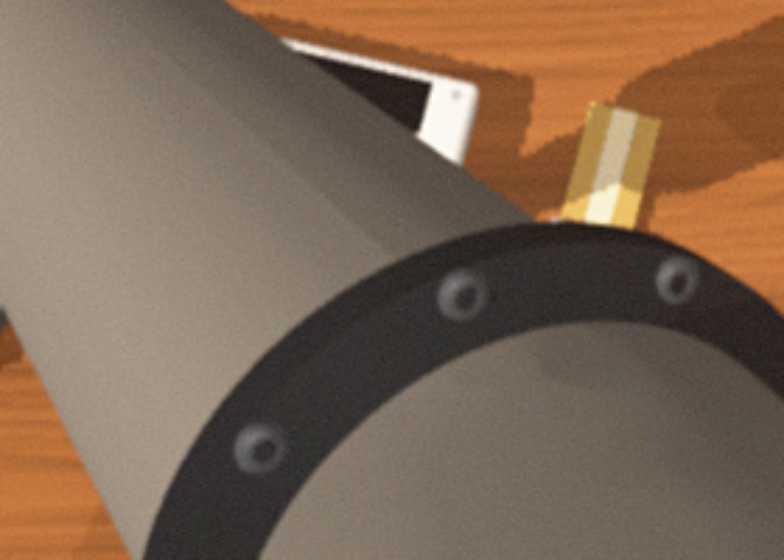

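The scene view shows the shut fingertips at crop (548,362), right above the green cap at (550,395). The top view is blocked by the arm. I press to z≈0.0465 and correct the 3 mm y error.

```bash
python3 -m jog '[0,0,0,0.006,-0.014,0.06,0, 0,0,0,0.006,-0.014,0.1,0, 0,0,0,0.006,-0.014,0.12,0, 0,0,0,0.006,-0.014,0.14,0, 0,0,0,0.006,-0.014,0.144,0, 0,0,0,0.006,-0.014,0.144,0]' 
python3 -c "
from h import *
go('green',.0455)
cv2.imwrite('pics/scene2.png',cv2.resize(r.grab_frame('scene')[130:330,180:460,::-1],None,fx=2.8,fy=2.8))"
```

```text
clock: 3.4
tcp_pos: [0.5442, 0.1444, 0.048]
orientation: [-3.092, -0.543, -0.0]
contact_force: [-1.1, -1.6, 3.9]
grip_width: 0.0002
green [0.5442 0.1444 0.048 ] [-1.11 -1.62  3.87] 0.0002 3.4 rows [-0.008  0.004  0.013]
```

View pics/scene2.png

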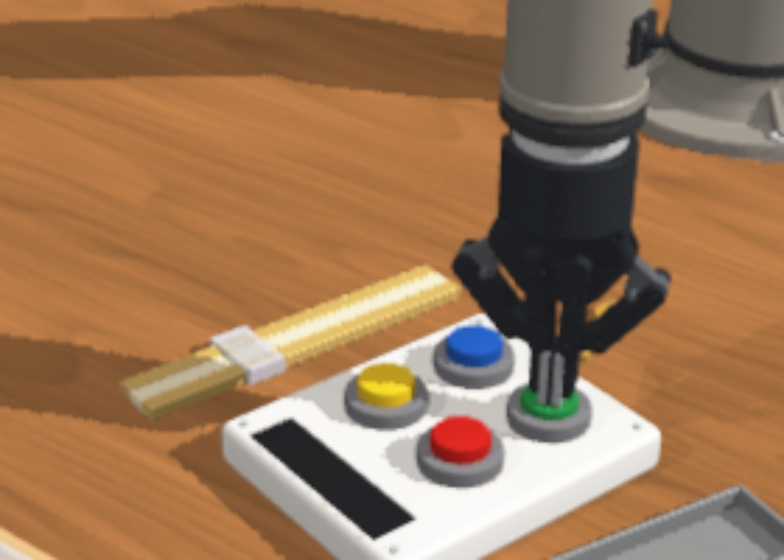

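The tip is on the green cap, partly down, with a force of 3.9 N. I push on to the stop.

```bash
python3 -m jog '[0,0,0,-0.005,0,0.012,0, 0,0,0,-0.005,0,0.022,0, 0,0,0,-0.005,0,0.028,0, 0,0,0,-0.005,0,0.028,0, 0,0,0,-0.005,0,0.028,0]' 
python3 -c "
from h import *
go('green',.0455)
cv2.imwrite('pics/scene3.png',cv2.resize(r.grab_frame('scene')[230:310,300:420,::-1],None,fx=6,fy=6))"
```

```text
clock: 3.95
tcp_pos: [0.5443, 0.1444, 0.0456]
orientation: [-3.093, -0.543, -0.004]
contact_force: [-8.6, -4.9, 30.5]
grip_width: 0.0001
green [0.5443 0.1444 0.0456] [-8.6  -4.86 30.55] 0.0001 3.95 rows [-0.009  0.004  0.001]
```

View pics/scene3.png

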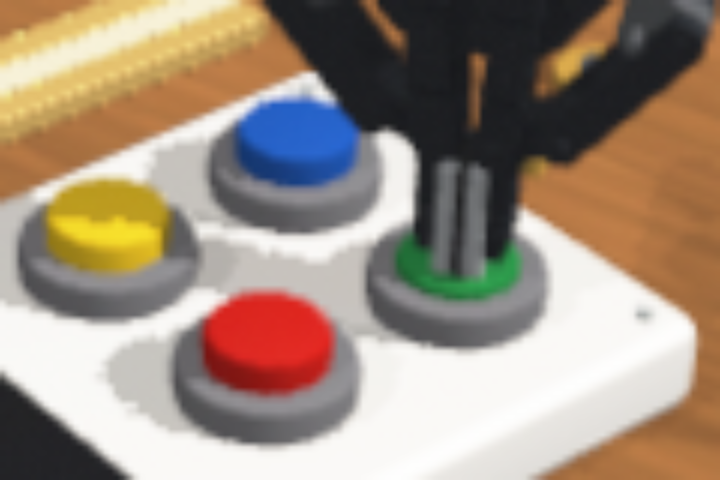

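Green is on its stop: z=0.0456 and the force jumps to 30 N. I lift, check that it springs back, then go to blue.

```bash
python3 -m jog '[0,0,0,0,0,-0.1,0, 0,0,0,0,0,-0.2,0, 0,0,0,0,0,-0.2,0]' 
python3 -c "
from h import *
cv2.imwrite('pics/scene4.png',cv2.resize(r.grab_frame('scene')[230:310,300:420,::-1],None,fx=6,fy=6))
go('blue',.0860)"
```

```text
clock: 4.3
tcp_pos: [0.5461, 0.1454, 0.088]
orientation: [-3.092, -0.543, -0.013]
contact_force: [1.3, 0.3, -0.0]
grip_width: -0.0001
blue [0.5451 0.1449 0.0866] [-0.25  1.18 -0.03] 0.0001 4.35 rows [-0.212  0.29   0.001]
```

View pics/scene4.png

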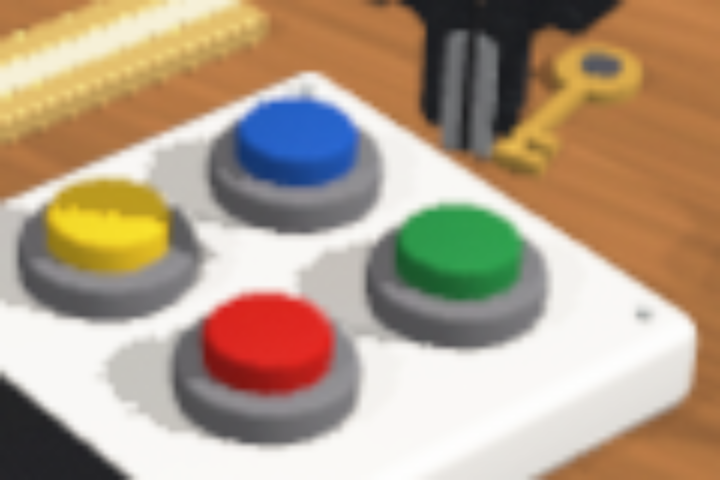

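The green cap is fully up again at crop (460,240), and all four caps match their start. On to blue.

```bash
python3 -m jog '[0,0,0,-0.1,0.15,0,0, 0,0,0,-0.212,0.29,0,0, 0,0,0,-0.212,0.29,0,0, 0,0,0,-0.212,0.29,0,0, 0,0,0,-0.212,0.29,0.1,0, 0,0,0,-0.212,0.29,0.13,0, 0,0,0,-0.212,0.29,0.13,0]' 
python3 -c "
from h import *
cv2.imwrite('pics/scene5.png',cv2.resize(r.grab_frame('scene')[220:300,300:420,::-1],None,fx=6,fy=6))
go('blue',.0455)"
```

```text
clock: 5.05
tcp_pos: [0.5243, 0.077, 0.059]
orientation: [-3.091, -0.546, -0.005]
contact_force: [0.3, 0.6, 0.1]
grip_width: -0.0001
blue [0.5248 0.0769 0.0598] [-1.03  0.16  0.75] -0.0002 5.1 rows [-0.001  0.005  0.071]
```

View pics/scene5.png

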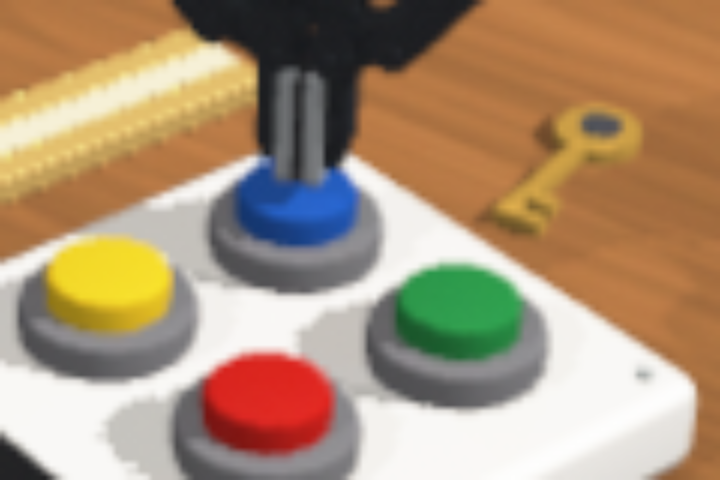

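The tip is over the blue cap, about 8 mm above it. I press.

```bash
python3 -m jog '[0,0,0,0,0.005,0.04,0, 0,0,0,0,0.005,0.06,0, 0,0,0,0,0.005,0.075,0, 0,0,0,0,0.005,0.081,0, 0,0,0,0,0.005,0.081,0, 0,0,0,0,0.005,0.081,0]' 
python3 -c "
from h import *
cv2.imwrite('pics/scene6.png',cv2.resize(r.grab_frame('scene')[220:300,300:420,::-1],None,fx=6,fy=6))
go('blue',.0455)"
```

```text
clock: 5.7
tcp_pos: [0.5262, 0.0767, 0.0458]
orientation: [-3.092, -0.546, -0.011]
contact_force: [-5.8, -0.2, 23.3]
grip_width: 0.0001
blue [0.5262 0.0768 0.0458] [-6.080e+00  1.000e-02  2.246e+01] 0.0001 5.75 rows [-0.007  0.002  0.001]
```

View pics/scene6.png

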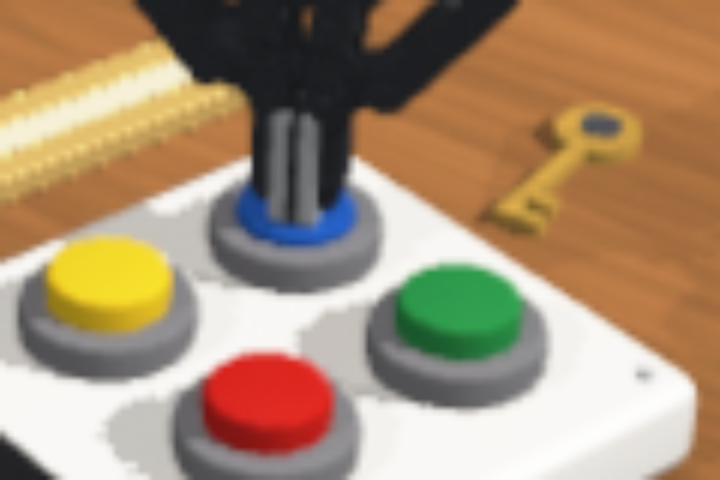

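Blue is fully down on its stop (z=0.0458, 23 N), and the others are up. I lift.

```bash
python3 -m jog '[0,0,0,0,0,-0.1,0, 0,0,0,0,0,-0.2,0, 0,0,0,0,0,-0.2,0]' 
python3 -c "
from h import *
cv2.imwrite('pics/scene7.png',cv2.resize(r.grab_frame('scene')[220:300,300:420,::-1],None,fx=6,fy=6))
go('yellow',.0860)"
```

```text
clock: 6.05
tcp_pos: [0.5275, 0.077, 0.088]
orientation: [-3.092, -0.545, -0.017]
contact_force: [0.3, 0.5, 0.0]
grip_width: 0.0
yellow [0.5267 0.0766 0.0867] [0.15 0.71 0.02] -0.0001 6.1 rows [0.271 0.203 0.006]
```

View pics/scene7.png

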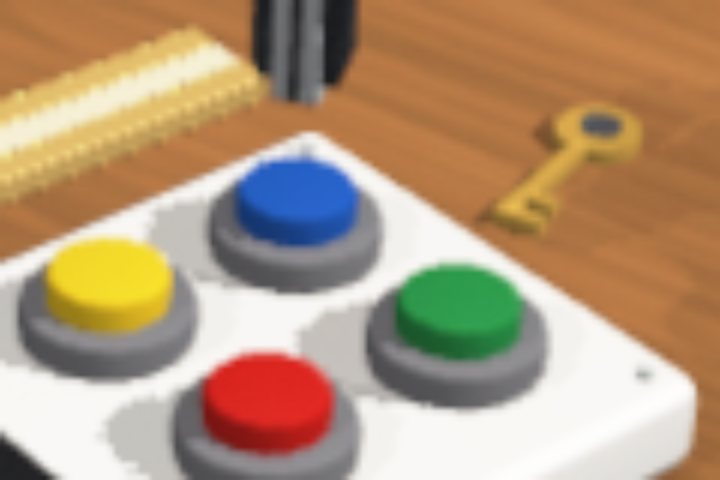

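Blue has sprung back up and all caps are up. Next is yellow.

```bash
python3 -m jog '[0,0,0,0.14,0.1,0,0, 0,0,0,0.271,0.203,0,0, 0,0,0,0.271,0.203,0,0, 0,0,0,0.271,0.203,0,0, 0,0,0,0.271,0.203,0.1,0, 0,0,0,0.271,0.203,0.13,0, 0,0,0,0.271,0.203,0.13,0]' 
python3 -c "
from h import *
cv2.imwrite('pics/scene8.png',cv2.resize(r.grab_frame('scene')[220:300,280:400,::-1],None,fx=6,fy=6))
go('yellow',.0455)"
```

```text
clock: 6.8
tcp_pos: [0.5896, 0.0573, 0.0597]
orientation: [-3.092, -0.547, -0.008]
contact_force: [0.0, -0.8, -0.5]
grip_width: -0.0001
yellow [0.5905 0.0574 0.0606] [-0.2  -0.13 -0.11] -0.0003 6.85 rows [0.004 0.004 0.075]
```

View pics/scene8.png

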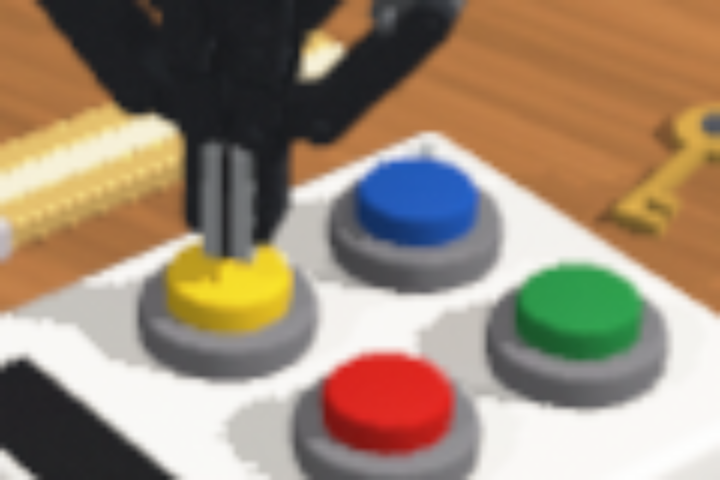

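The tip is over the yellow cap. I press.

```bash
python3 -m jog '[0,0,0,0.004,0.004,0.04,0, 0,0,0,0.004,0.004,0.06,0, 0,0,0,0.004,0.004,0.078,0, 0,0,0,0.004,0.004,0.084,0, 0,0,0,0.004,0.004,0.084,0, 0,0,0,0.004,0.004,0.084,0]' 
python3 -c "
from h import *
cv2.imwrite('pics/scene9.png',cv2.resize(r.grab_frame('scene')[220:300,280:400,::-1],None,fx=6,fy=6))
go('yellow',.0455)"
```

```text
clock: 7.45
tcp_pos: [0.592, 0.0572, 0.0458]
orientation: [-3.092, -0.547, -0.012]
contact_force: [-5.7, -0.8, 19.4]
grip_width: 0.0001
yellow [0.592  0.0572 0.0459] [-5.48 -0.81 18.44] -0.0001 7.5 rows [-0.003  0.     0.002]
```

View pics/scene9.png

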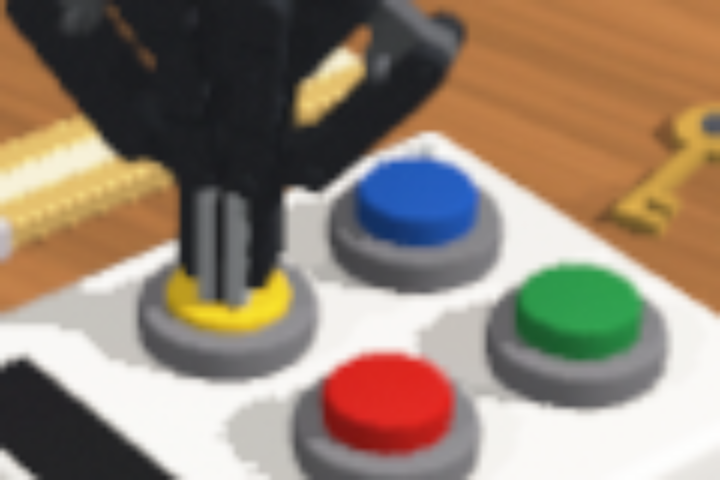

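Yellow is fully down (z=0.0458, 19 N), and the others are up. Now I lift well clear and move back off the pad.

```bash
python3 -m jog '[0,0,0,0,0,-0.1,0, 0,0,0,0,0,-0.3,0, 0,0,0,0,0,-0.55,0, 0,0,0,0,0.25,-0.75,0, 0,0,0,0,0.5,-0.75,0, 0,0,0,0,0.75,-0.75,0, 0,0,0,0,1,-0.75,0, 0,0,0,0,1,-0.75,0, 0,0,0,0,1,-0.75,0, 0,0,0,0,1,-0.75,0]' 
python3 -m jog '[0,0,0,0,0.25,0,0, 0,0,0,0,0.5,0,0, 0,0,0,0,0.75,0,0, 0,0,0,0,0.75,0,0, 0,0,0,0,0.75,0,0, 0,0,0,0,0.75,0,0]' 
python3 -c "
from h import *
for n in('scene','top'): cv2.imwrite(f'pics/{n}10.png',r.grab_frame(n)[:,:,::-1])
a=cv2.imread('pics/top0.png');b=cv2.imread('pics/top10.png');cv2.imwrite('pics/cmp10.png',np.hstack([a[100:380,110:440],b[100:380,110:440]]))
go('yellow',.0455)"
```

```text
clock: 8.5
tcp_pos: [0.659, -0.1292, 0.1954]
orientation: [-3.091, -0.548, -0.011]
contact_force: [-0.4, 0.6, -0.5]
grip_width: -0.0003
clock: 9.1
tcp_pos: [0.711, -0.266, 0.1953]
orientation: [-3.087, -0.554, -0.012]
contact_force: [-1.0, 0.6, 0.2]
grip_width: 0.0001
yellow [ 0.711  -0.2665  0.1956] [-0.57 -0.37  0.98] -0.0 9.2 rows [-0.004 -1.722  0.755]
```

View pics/scene10.png

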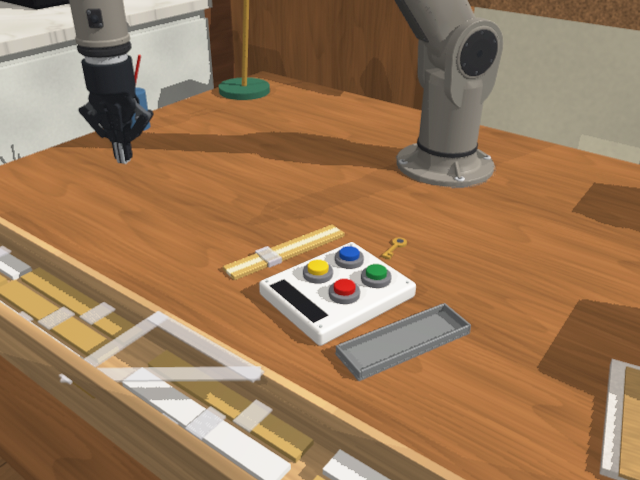

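View pics/cmp10.png

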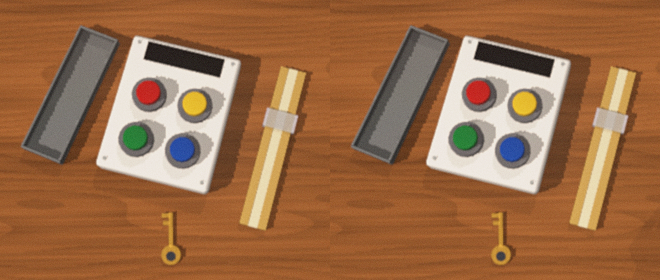

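The before and after views match: all caps are up, the rule, tray and key haven't moved, and the arm is clear in free air. I hand in.

```bash
python3 -c "
from bench import r
print(r.hand_in())"
```

```text
the job is handed in; nothing more can be done
None
```

I pressed green, blue and yellow in that order with the gripper shut, and handed the job in at about 9.2 s.

- **Presses:** each key went to its stop. The tip stopped at about z = 0.0456–0.0458 m with 30, 23 and 19 N, and I held each one there for a moment.
- **Key return:** the pictures show green and blue fully back up before the next press. I did not press red, and no picture shows it moved.
- **Last check:** the before and after pictures show all four keys up, and the slide rule, pen tray and brass key where they lay. The arm finished clear of the pad, with a contact force of about 1 N, which is noise level.
- **Disagreement:** the two cameras differed by about 7 mm on the key positions, so I used the mean. Every tip still landed on its cap.
- **Green force:** the first push on green reached 30 N, harder than needed, so I pressed the next two more gently.

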